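Load the last dish and close the bench incubator

ROBOT

A 6-joint arm with a two-finger parallel gripper is mounted at the origin on a cart in front of the work surface, level with it; the furniture and walls round the work are solid. World frame = base frame: x ahead of the robot, y to its left, z up, the work surface at z = 0. Lengths are in m, angles in degrees, forces in N, time in s.
With the tool pointing down it reaches from about 0.25 to 0.775 m from the base axis. Payload 8.9 kg.
Tool frame: the origin (TCP) lies midway between the tips of the shut fingers; the grasp point (between the pads) lies robot.hold_point_z behind it (robot.hold_point_z is the distance from the TCP to the grasp point, in m); y points along the fingers, z is the direction in which the jaws open and shut, and the axes are right-handed (so a half turn about y gives the same grasp; the last joint's range is limited). The gripper opens to 85 mm and grips with 20 to 120 N. Pads are 22 mm wide; open, the fingers measure 114 mm over their backs; the gripper's body (76 mm by 85 mm) begins 54 mm behind the grasp point. The pads swing forward as they close: fully open they stand 13 mm farther back than shut.
Start: joints at [67.019, 16.656, -8.789, 64.555, 0, 82.019], TCP at [0.136, 0.507, 0.231] pointing down, gripper open.
Joint ranges: [-144.48, 144.48], [-52.06, 99.96], [-74.48, 78.29], [-112.23, 115.85], [-86.99, 84.42], [-180, 180]. Speed limits (degrees/s): [127.2, 127.2, 159.86, 180, 180, 180].

INTERFACE

Orientations are given as a 3x3 rotation matrix whose columns are the frame's x, y, z axes.
In Python, from plant import get_obs, cams, ticket, models, robot gives the robot as it stands.
- The arm moves only by the tool arm_command, never from a script. Its argument "rows" is one flat list of numbers, 5 for each row, row after row: the shift along the tool's x, y, z in units of 0.025 m (1.0 is 0.025 m), then the turn about the tool's y in units of 90 degrees (1.0 is 90 degrees), then the closure in counts, from 0 (fully open) to 255 (shut). A call has 1 to 5 rows; each row shifts and turns the commanded pose from where the row before left it, along the tool's axes as they then stand; what a row does not reach is not made up. A row lasts 1/12 s, in which the tool goes at most 41.7 mm and 7.16 degrees, less where a joint would pass 70% of its speed; a pose out of reach is approached as far as the arm can. A call with a number of a shift or a turn outside -1 to 1 is refused whole. A call with a gripper value outside its range is refused whole. The fingers move at their own pace and stop on an object; the grip force is fixed at half the most. Time passes only in rows, so rows that do not move let the fingers close. It gives the time, the measured TCP pose, the force and the opening at its end, in the units of the state.
- get_obs(): the state, without advancing time (a new reading comes with each control period).
- cams.read_camera(name): name is "side" or "top" or "wrist"; returns the picture (480x640x3 uint8, red, green, blue); there is no depth.
- cams.get_calibration(name): a dict with "mtx" (3x3 intrinsics, pixels), "world_to_cam" (4x4, takes a point from world to camera coordinates); the wrist camera has in their place "T_tool_cam" (4x4, takes a point from camera to tool coordinates, whose origin is the TCP and whose axes are the tool frame's). Camera axes: x right, y down, z forward; pixel columns grow to the right and rows downward; lengths in m; the calibration is good to about 2 mm. A picture is of the moment at which its call begins: read the wrist's pose just before it. get_calibration takes no time and is no camera call.
- ticket.hand_in(): hands the job in, once; it reports no verdict.
Trained networks look in the newest picture that a camera, given by its name, has taken for a name from the list of things; names that differ only in an ending like _2 or _b are one class to them, and where a whole thing is asked for, a point or a joint stands for the part that bears it (a point fixed in the world has none). Each returns a list of dicts, best first, with "conf" (0 to 1); they miss things now and then, are a little off and sometimes report something else, mostly with a low value. They report only what shows in the picture. A call takes as long as a camera call. They do not tell look-alikes from the thing itself.
- models.look_for(camera, label): "pixel" ([column, row] in pixels, amid what is visible of it).
- models.cut_out(camera, label): "pixels" (480x640 bool, what is visible of it) and "pixel" ([column, row] in pixels, amid what is visible of it).
- models.tip_of(camera, label): "pixel" ([column, row] in pixels: a listed point, or the origin of a listed thing).
The state is a dict: "time": time; "joints": joint angles; "qvel": joint speeds; "tau": joint torques, N m; "position": TCP position; "tcp_rot": TCP orientation; "ft_force": force on the tool from outside, world axes, zero at the start; "ft_torque": the same for the moment, N m; "finger_gap": finger opening in m.
Only numpy, scipy, OpenCV 4.12 (cv2) and the standard library are available. Lean on these libraries where they do the work, as an engineer would, in place of code of your own. Each camera call takes 0.05 s, during which the arm holds its last target. There are 200 camera calls.

TASK

Finish loading the small bench incubator and close it up: set the small petri dish that lies on the bench squarely on top of the two in the open drawer, then gently push the drawer fully home with the pile still square, and last press the latch handle all the way down. Keep the dishes level, and do not shift the other things on the bench.

Things in the scene. Friction and masses are not known exactly. Their poses are not given: they have to be found in the camera images.
- incubator: low grey box, fixed to the bench, 145 deep (x) x 205 wide (y) x 80 mm high, with one drawer in the face towards the robot (its -x face, at x = -72.5 mm). Origin at the centre of its underside; yaw varies. A latch sits at the top edge of that face, 80 mm to +y of its middle
- drawer (a joint): how far the drawer is out (m): 0 is fully home, grows as it comes out along the box's -x; it starts out about 0.115 to 0.13, and slides with light friction. Inside 181 mm wide, 132 mm long, floor 13 mm above the bench, side and back walls up to 35 mm, front panel up to 68 mm. The opening of the box is 70 mm high
- drawer_front (a point): middle of the top edge of the outer face of the drawer's front panel (moves with the drawer), 68 mm above the bench; its axes are the box's: -x is out, the panel reaches 100 mm to either side in y and from 68 mm down to 6 mm above the bench; it is flat but for a pull lip 70 mm wide that stands out 11 mm between 14 and 21 mm above the bench
- drawer_floor (a point): centre of the drawer's floor (moves with it), 13 mm above the bench
- latch (a joint): angle of the latch (rad): 0 is fully down (handle level, pointing to the box's -x, with its hook in front of the drawer panel); grows as the handle swings up about the box's y axis; at 1.3 it stands nearly upright. It starts raised, 1.05 to 1.25, and stays where it is left
- latch_hinge (a point): middle of the latch's hinge pin, 86 mm above the bench; the handle is a steel plate 34 mm wide (y) and 82 mm long from here, its upper face 5 mm above the pin's axis when down, with a black roll 9 mm thick along its end; a hook plate hangs 31 mm below the pin. Axes turn with the latch
- latch_press (a point): point on the handle's upper face (the face to push), 60 mm from the hinge pin; turns with the latch, its z points away from the face
- dish_a: white round petri dish, 60 mm across, 15 mm high, closed, with a cream disc in its top face; origin at the centre of its underside, z up; the lower one of the two in the drawer
- dish_b: white round petri dish, 60 mm across, 15 mm high, closed, with a cream disc in its top face; origin at the centre of its underside, z up; the upper one of the two in the drawer, resting on dish_a
- dish_c: white round petri dish, 60 mm across, 15 mm high, closed, with a cream disc in its top face; origin at the centre of its underside, z up; the one on the bench, to be loaded
- petri_big: bystander: larger pale petri dish, 91 mm across, 15 mm high, on the bench; origin at its underside
- tape_roll: bystander: roll of tape lying flat, 85 mm across, 19 mm high; origin at its underside
- marker: bystander: white marker with black cap lying on the bench to the right, 134 mm long, 15 mm high, along its own y; origin at the middle of its underside
- wash_bottle: bystander: blue bottle, 51 mm across, 105 mm high, standing beside the box; origin at its underside
There are look-alikes about, which are no part of the job. Leave any yellow look-alike of the dish_c alone.

How it is judged:
By the outcome, as a careful person would: the job done as asked, in the order asked, and still so for the second after the job is handed in, with the robot touching nothing.
It also fails if it takes over 64 s, if anything falls off the work surface, if the arm or the gripper's body presses on something with over 40 N, if the wrist force passes 120 N, or if a joint passes its speed limit or range.

## Working session

There is one attempt and no reset: what is moved stays moved. The work goes in short steps, Python scripts to look and compute and a tool call to move; the robot and the scene stay as the last step left them, time stands still between calls to the robot, and variables do not carry over. Pictures are saved under pics/ and viewed, about 8 in all and at most 12, crops included, and the job is handed in when it is done.

Besides the shell and the picture viewer there is one more tool, called after "Request:" as a command line: name --argument value ..., lists and objects as JSON in quotes. arm_command: Moves the arm, as the interface text tells. Its arguments: {"type":"object","properties":{"rows":{"type":"array"}},"required":["rows"]}

```bash
ls; mkdir -p pics
python3 - <<'E'
from plant import get_obs, cams, models, robot
import cv2, numpy as np
o=get_obs(); print(o['time'],o['position'],np.round(o['tcp_rot'],3).tolist(),o['finger_gap'],robot.hold_point_z)
ims=[]
for c in ("side","top"):
    im=cams.read_camera(c); ims.append(im)
    k=cams.get_calibration(c); print(c,np.round(k['mtx'],1).tolist(),np.round(k['world_to_cam'],4).tolist())
    cv2.imwrite(f"pics/{c}0.png",im[...,::-1])
    for l in ("dish_c","drawer_front","drawer_floor","latch_hinge","latch_press","incubator","marker","petri_big","tape_roll","wash_bottle"):
        print(c,l,[(np.round(d['pixel']).tolist(),round(d['conf'],2)) for d in models.tip_of(c,l)][:6])
print(np.round(cams.get_calibration('wrist')['T_tool_cam'],4).tolist(),np.round(cams.get_calibration('wrist')['mtx'],1).tolist())
E
```

```text
pics
0.0 [0.1357035  0.50668499 0.2307389 ] [[0.966, -0.001, 0.259], [-0.259, -0.001, 0.966], [-0.0, -1.0, -0.001]] 0.08569028510686258 0.0187
side [[439.8, 0.0, 313.1], [0.0, 439.8, 244.8], [0.0, 0.0, 1.0]] [[-0.9832, -0.1826, 0.0028, 0.565], [-0.0713, 0.3696, -0.9265, 0.0917], [0.1681, -0.9111, -0.3764, 0.9543], [0.0, 0.0, 0.0, 1.0]]
side dish_c [([252.0, 348.0], 0.85), ([278.0, 313.0], 0.85), ([322.0, 253.0], 0.78), ([393.0, 402.0], 0.69), ([318.0, 257.0], 0.51)]
side drawer_front [([346.0, 244.0], 0.65)]
side drawer_floor [([309.0, 264.0], 0.61)]
side latch_hinge [([263.0, 265.0], 0.61)]
side latch_press [([298.0, 224.0], 0.63)]
side incubator [([261.0, 266.0], 0.78)]
side marker [([375.0, 228.0], 0.38)]
side petri_big [([352.0, 336.0], 0.89)]
side tape_roll [([307.0, 401.0], 0.79), ([373.0, 227.0], 0.7), ([344.0, 247.0], 0.18)]
side wash_bottle [([205.0, 312.0], 0.66)]
top [[459.0, 0.0, 311.6], [0.0, 459.0, 240.2], [0.0, 0.0, 1.0]] [[-0.0256, -0.9997, 0.0055, 0.0721], [-0.9917, 0.0247, -0.1263, 0.5771], [0.1261, -0.0087, -0.992, 1.1159], [0.0, 0.0, 0.0, 1.0]]
top dish_c [([165.0, 321.0], 0.86), ([239.0, 182.0], 0.62), ([204.0, 228.0], 0.59), ([249.0, 234.0], 0.59), ([333.0, 250.0], 0.56), ([324.0, 241.0], 0.47)]
top drawer_front [([325.0, 273.0], 0.85), ([338.0, 248.0], 0.29)]
top drawer_floor [([323.0, 244.0], 0.94)]
top latch_hinge [([296.0, 229.0], 0.6)]
top latch_press [([291.0, 226.0], 0.71)]
top incubator [([328.0, 196.0], 0.68), ([242.0, 183.0], 0.4)]
top marker [([446.0, 294.0], 0.72)]
top petri_big [([230.0, 292.0], 0.83)]
top tape_roll [([154.0, 279.0], 0.79)]
top wash_bottle [([295.0, 227.0], 0.65), ([204.0, 228.0], 0.23)]
[[-0.0005, 0.9638, 0.2665, -0.0672], [-0.0006, -0.2665, 0.9638, -0.1424], [1.0, 0.0004, 0.0007, -0.0007], [0.0, 0.0, 0.0, 1.0]] [[337.8, 0.0, 321.5], [0.0, 337.8, 240.1], [0.0, 0.0, 1.0]]
```

View pics/top0.png

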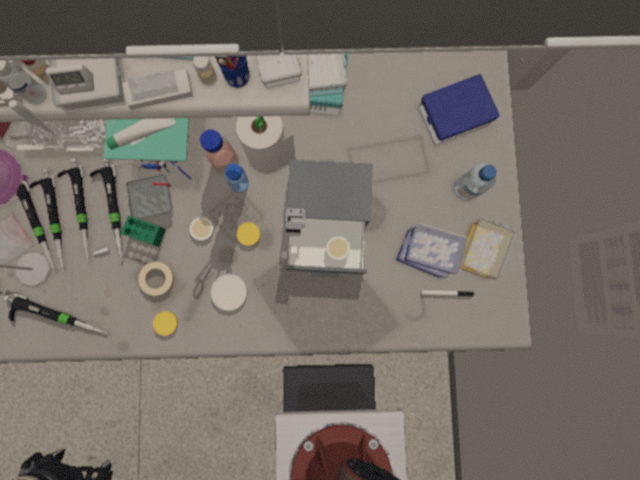

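View pics/side0.png

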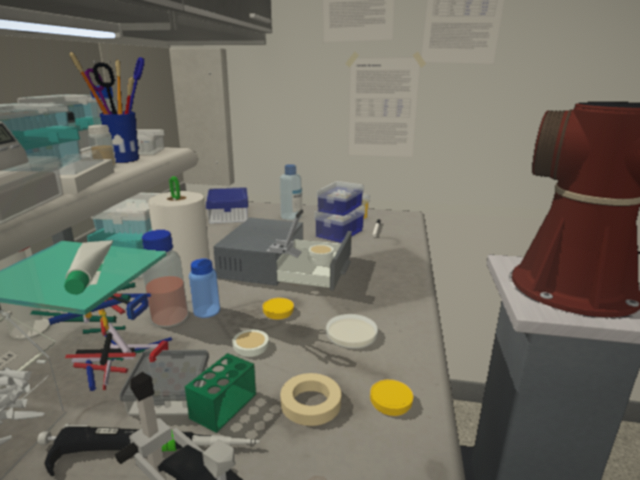

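Dish candidates in the top view are white with a cream disc at (203,229), yellow at (248,234), yellow at (165,323), large pale at (229,292) and the drawer stack at (338,248). The white one at (203,229), side (251,344), matches dish_c. Next I measure and view a crop to confirm it.

```bash
cat > h.py <<'E'
from plant import get_obs, cams, models, robot
import cv2, numpy as np
def ray(c,px):
    k=cams.get_calibration(c); K=k['mtx']
    if 'world_to_cam' in k: T=np.linalg.inv(k['world_to_cam'])
    else:
        o=get_obs(); W=np.eye(4); W[:3,:3]=o['tcp_rot']; W[:3,3]=o['position']; T=W@np.array(k['T_tool_cam'])
    d=T[:3,:3]@(np.linalg.inv(K)@np.array([px[0],px[1],1.]))
    return T[:3,3],d
def at(c,px,z):
    p,d=ray(c,px); return p+d*(z-p[2])/d[2]
def tri(obs):
    A=np.zeros((3,3));b=np.zeros(3)
    for c,px in obs:
        p,d=ray(c,px); d=d/np.linalg.norm(d); M=np.eye(3)-np.outer(d,d); A+=M;b+=M@p
    return np.linalg.solve(A,b)
def proj(c,p):
    k=cams.get_calibration(c)
    if 'world_to_cam' in k: M=np.array(k['world_to_cam'])
    else:
        o=get_obs(); W=np.eye(4); W[:3,:3]=o['tcp_rot']; W[:3,3]=o['position']; M=np.linalg.inv(W@np.array(k['T_tool_cam']))
    q=k['mtx']@(M[:3,:3]@np.array(p)+M[:3,3]); return q[:2]/q[2]
E
python3 - <<'E'
from h import *
im=cv2.imread('pics/top0.png')
a=cv2.resize(im[140:290,180:390],None,fx=3.8,fy=3.8,interpolation=cv2.INTER_CUBIC)
cv2.imwrite('pics/crop1.png',a)
R=lambda x:np.round(x,4)
print('dish_c top z.015',R(at('top',(203,229),.015)),'tip z0',R(at('top',(204,228),0)),'side z0',R(at('side',(252,348),0)))
print('stack top',R(at('top',(338,248),.043)),'side',R(at('side',(321,249),.043)))
for n,t,s,z in (('front',(325,273),(346,244),.068),('floor',(323,244),(309,264),.013),('hinge',(296,229),(263,265),.086),):
    print(n,R(at('top',t,z)),R(at('side',s,z)),R(tri([('top',t),('side',s)])))
print('press',R(tri([('top',(291,226)),('side',(298,224))])))
print('box',R(at('top',(328,196),0)))
# box top corners
for p in ((290,162),(373,163),(371,220),(288,207)): print(p,R(at('top',p,.08)))
print('marker',R(at('top',(446,294),0)),'bottle',R(at('side',(205,312),0)),'yel',R(at('top',(248,234),.015)))
E
```

```text
dish_c top z.015 [0.6173 0.3346 0.015 ] tip z0 [0.6222 0.3355 0.    ] side z0 [0.616  0.3437 0.    ]
stack top [ 0.5566 -0.0078  0.043 ] side [ 0.5569 -0.0059  0.043 ]
front [0.4939 0.0273 0.068 ] [0.4962 0.0134 0.068 ] [0.4942 0.0276 0.0737]
floor [0.5711 0.0283 0.013 ] [0.581  0.0185 0.013 ] [0.5747 0.029  0.0177]
hinge [0.6005 0.0947 0.086 ] [0.6369 0.1962 0.086 ] [0.6363 0.1027 0.0399]
press [0.5933 0.1036 0.1419]
box [0.6991 0.0111 0.    ]
(290, 162) [0.7689 0.1061 0.08  ]
(373, 163) [ 0.7615 -0.0987  0.08  ]
(371, 220) [ 0.619  -0.0878  0.08  ]
(288, 207) [0.6561 0.1132 0.08  ]
marker [ 0.4362 -0.2828  0.    ] bottle [0.7418 0.2479 0.    ] yel [0.6015 0.2196 0.015 ]
```

View pics/crop1.png

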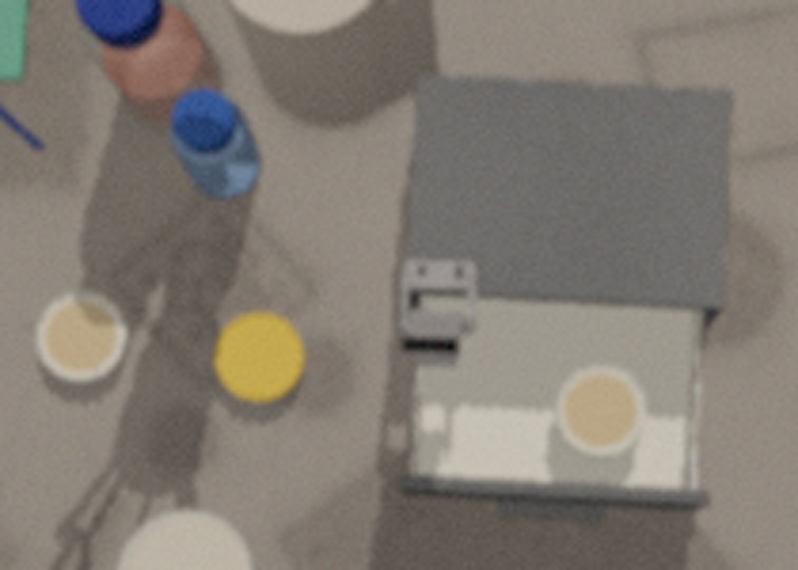

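The crop confirms it: white rim and cream disc at top (202,229), yellow look-alike beside it at (248,234). The stack in the drawer is at (338,248). I'm moving above dish_c with the jaw axis near y.

Request:
arm_command --rows '[0.6, 0.1, -0.05, 0, 0, 1, 0.2, -0.08, 0, 0, 1, 0.2, -0.08, 0, 0, 1, 0.2, -0.08, 0, 0, 1, 0.2, -0.08, 0, 0]'

```text
time: 1.52
position: [0.2455, 0.468, 0.2087]
tcp_rot: [[0.966, 0.0, 0.258], [-0.258, 0.0, 0.966], [0.0, -1.0, 0.0]]
ft_force: [-0.1, 0.1, 0.1]
finger_gap: 0.0854
```

Request:
arm_command --rows '[1, 0.25, -0.08, 0, 0, 1, 0.25, -0.08, 0, 0, 1, 0.25, -0.08, 0, 0, 1, 0.25, -0.08, 0, 0, 1, 0.25, -0.08, 0, 0]'

```text
time: 1.93
position: [0.3639, 0.4259, 0.1773]
tcp_rot: [[0.966, 0.0, 0.259], [-0.259, 0.0, 0.966], [0.0, -1.0, 0.0]]
ft_force: [0.5, 0.1, -0.2]
finger_gap: 0.0853
```

Request:
arm_command --rows '[1, 0.25, -0.08, 0, 0, 1, 0.25, -0.08, 0, 0, 1, 0.25, -0.08, 0, 0, 1, 0.25, -0.08, 0, 0, 1, 0.25, -0.08, 0, 0]'

```text
time: 2.35
position: [0.482, 0.3838, 0.146]
tcp_rot: [[0.966, 0.0, 0.259], [-0.259, 0.0, 0.966], [-0.0, -1.0, 0.0]]
ft_force: [-0.7, -0.2, 0.1]
finger_gap: 0.0853
```

Request:
arm_command --rows '[1, 0.25, -0.08, 0, 0, 1, 0.25, -0.08, 0, 0, 1, 0.25, -0.08, 0, 0, 0.6, 0.2, -0.08, 0, 0, 0.2, 0.1, -0.05, 0, 0]'

```text
time: 2.77
position: [0.5719, 0.3496, 0.1189]
tcp_rot: [[0.965, -0.0, 0.261], [-0.261, -0.0, 0.965], [-0.0, -1.0, -0.001]]
ft_force: [-0.7, -0.4, 0.2]
finger_gap: 0.0855
```

```bash
cat > w.py <<'E'
from h import *
import sys
def shot(name):
    o=get_obs(); im=cams.read_camera('wrist'); cv2.imwrite(f'pics/{name}.png',im[...,::-1]); return o,im
E
python3 - <<'E'
from w import *
o,im=shot('w1'); print(o['time'],np.round(o['position'],4),np.round(o['ft_force'],2))
for d in models.cut_out('wrist','dish_c')[:3]:
    m=d['pixels'].astype(np.uint8); cs,_=cv2.findContours(m,cv2.RETR_EXTERNAL,cv2.CHAIN_APPROX_NONE); c=max(cs,key=cv2.contourArea)
    print(d['conf'],d['pixel'],cv2.fitEllipse(c), at('wrist',d['pixel'],.015), at('wrist',cv2.fitEllipse(c)[0],.01))
for d in models.tip_of('wrist','dish_c')[:3]: print(d['pixel'],d['conf'],at('wrist',d['pixel'],0))
p=(201.6,228.7)
print(at('top',p,.015))
l=at('top',(286.6,269),.068);r=at('top',(366.3,271.5),.068);print(l,r,np.degrees(np.arctan2(-(r-l)[0]*-1,-(r-l)[1]*1)))
E
```

```text
2.7667 [0.5719 0.3496 0.1189] [-0.7  -0.4   0.19]
0.86 [326.3, 295.0] ((325.7349853515625, 294.14849853515625), (73.35858154296875, 74.9098129272461), 92.0240249633789) [0.61527679 0.34145884 0.015     ] [0.61666798 0.34068762 0.01      ]
[186.5, 306.7] 0.96 [0.60133033 0.22282367 0.        ]
[324.0, 292.6] 0.67 [0.61901575 0.33926319 0.        ]
[0.61813581 0.33821585 0.015     ]
[0.50592489 0.11999989 0.068     ] [ 0.49499305 -0.0727717   0.068     ] -3.2456992912742826
```

View pics/w1.png

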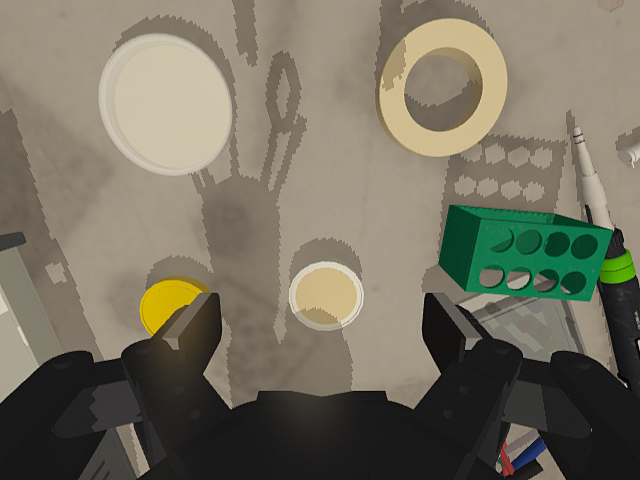

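Wrist view: dish_c at (326,295) under the jaws, clear of the yellow dish at (186,307) and the green rack at right. Descending and gripping.

Request:
arm_command --rows '[0.6, 0.3, 0.04, 0, 0, 0.6, 0.3, 0.04, 0, 0, 0.62, 0.3, 0.03, 0, 0, 0, 0.8, 0, 0, 0, 0, 0.8, 0, 0, 0]'

```text
time: 3.33
position: [0.6151, 0.3429, 0.0584]
tcp_rot: [[0.966, 0.002, 0.258], [-0.258, 0.001, 0.966], [0.002, -1.0, 0.002]]
ft_force: [-0.7, -0.0, -0.2]
finger_gap: 0.0858
```

Request:
arm_command --rows '[0, 0.8, 0, 0, 0, 0, 0.7, 0, 0, 0, 0, 0.5, 0, 0, 0, 0, 0.24, 0, 0, 0, 0, 0, 0, 0, 0]'

```text
time: 3.75
position: [0.6135, 0.3421, 0.0007]
tcp_rot: [[0.966, -0.002, 0.258], [-0.258, -0.001, 0.966], [-0.002, -1.0, -0.001]]
ft_force: [-0.7, -0.2, -0.0]
finger_gap: 0.0853
```

Request:
arm_command --rows '[0, 0, 0, 0, 60, 0, 0, 0, 0, 120, 0, 0, 0, 0, 255, 0, 0, 0, 0, 255, 0, 0, 0, 0, 255]'

```text
time: 4.17
position: [0.616, 0.3424, 0.0037]
tcp_rot: [[0.966, 0.003, 0.259], [-0.259, 0.001, 0.966], [0.002, -1.0, 0.002]]
ft_force: [-0.5, 0.3, 6.9]
finger_gap: 0.0572
```

Request:
arm_command --rows '[0, 0, 0, 0, 255, 0, 0, 0, 0, 255, 0, 0, 0, 0, 255, 0, 0, 0, 0, 255, 0, 0, 0, 0, 255]'

```text
time: 4.58
position: [0.616, 0.3424, 0.0037]
tcp_rot: [[0.966, 0.003, 0.259], [-0.259, 0.001, 0.966], [0.002, -1.0, 0.002]]
ft_force: [-0.8, 0.2, 6.9]
finger_gap: 0.0572
```

Request:
arm_command --rows '[0, -0.2, 0, 0, 255, 0, -0.5, 0, 0, 255, 0, -0.9, 0, 0, 255, 0, -1, 0, 0, 255, 0, -1, 0, 0, 255]'

```text
time: 5.0
position: [0.6149, 0.3417, 0.0938]
tcp_rot: [[0.966, 0.0, 0.259], [-0.259, 0.0, 0.966], [0.0, -1.0, 0.0]]
ft_force: [0.7, 0.1, -0.7]
finger_gap: 0.0573
```

Request:
arm_command --rows '[0, -1, 0, 0, 255, 0, -1, 0, 0, 255, 0, -1, 0, 0, 255, 0, -0.6, 0, 0, 255, 0, -0.2, 0, 0, 255]'

```text
time: 5.42
position: [0.6164, 0.3423, 0.1914]
tcp_rot: [[0.966, 0.005, 0.259], [-0.259, 0.002, 0.966], [0.005, -1.0, 0.004]]
ft_force: [0.7, -0.1, -0.6]
finger_gap: 0.057
```

Run:
```python
from w import *
o,im=shot('w2'); print(o['time'],np.round(o['position'],4),o['ft_force'],o['finger_gap'])
k=cams.get_calibration('wrist');T=np.array(k['T_tool_cam']);K=k['mtx']
def tl(px,yt): # tool coords on plane tool y=yt
    d=T[:3,:3]@(np.linalg.inv(K)@np.array([*px,1.])); p=T[:3,3]; return p+d*(yt-p[1])/d[1]
for d in models.cut_out('wrist','dish_c')[:3]:
    m=d['pixels'].astype(np.uint8); cs,_=cv2.findContours(m,cv2.RETR_EXTERNAL,cv2.CHAIN_APPROX_NONE); c=max(cs,key=cv2.contourArea)
    x,y,w,h=cv2.boundingRect(c)
    print(d['conf'],d['pixel'],(x,y,w,h),cv2.fitEllipse(c), 'top edge tool',tl((x+w/2,y),-.0075),tl((x+w/2,y+h),-.0075))
```

```text
5.4167 [0.6164 0.3423 0.1914] [ 0.74808627 -0.12572773 -0.62690756] 0.05698405592280845
0.86 [201.3, 233.0] (166, 205, 64, 61) ((197.60198974609375, 234.99478149414062), (58.50444793701172, 63.18389129638672), 109.16867065429688) top edge tool [-0.04454111 -0.0075     -0.05033699] [-0.01850455 -0.0075     -0.05285969]
0.78 [320.2, 313.0] (255, 245, 134, 132) ((321.6184997558594, 311.0465087890625), (132.26507568359375, 134.81777954101562), 85.47917175292969) top edge tool [-0.02778143 -0.0075     -0.00039226] [ 0.03637953 -0.0075     -0.0003333 ]
```

View pics/w2.png

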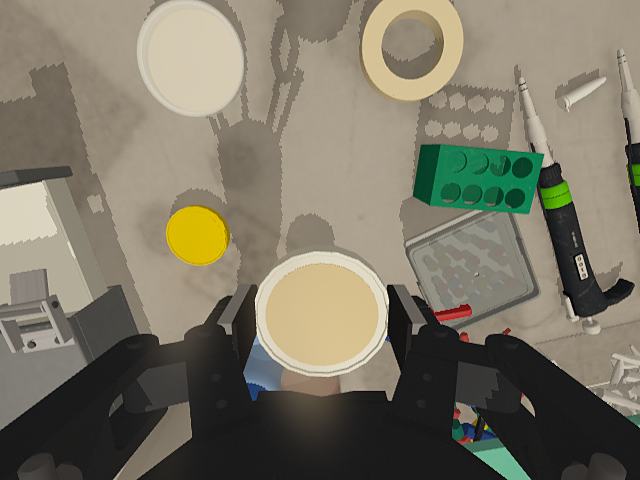

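The dish is held level, centred at px (321,311), 0–3 mm ahead of the TCP along tool x. I'm carrying it over the latch to a spot where the wrist camera sees the drawer stack.

Request:
arm_command --rows '[0, -0.4, -0.3, -0.05, 255, 0, -0.4, -0.7, -0.05, 255, 0, 0, -1, -0.031, 255, 0.12, 0, -1, 0, 255, 0.12, 0, -1, 0, 255]'

```text
time: 5.93
position: [0.6093, 0.2412, 0.2053]
tcp_rot: [[0.998, -0.002, 0.055], [-0.055, -0.001, 0.998], [-0.002, -1.0, -0.001]]
ft_force: [0.4, -1.0, -1.0]
finger_gap: 0.0569
```

Request:
arm_command --rows '[0.12, 0, -1, 0, 255, 0.12, 0, -1, 0, 255, 0.12, 0, -1, 0, 255, 0.12, 0, -1, 0, 255, 0.12, 0, -1, 0, 255]'

```text
time: 6.35
position: [0.6174, 0.1152, 0.2051]
tcp_rot: [[0.998, -0.002, 0.056], [-0.056, -0.0, 0.998], [-0.002, -1.0, -0.0]]
ft_force: [0.9, 0.1, -0.1]
finger_gap: 0.0566
```

Request:
arm_command --rows '[0.12, 0, -1, 0, 255, 0.12, 0, -1, 0, 255, 0.12, 0, -1, 0, 255, 0.12, 0, -1, 0, 255, 0.12, 0, -0.7, 0, 255]'

```text
time: 6.77
position: [0.6258, -0.0037, 0.2051]
tcp_rot: [[0.998, -0.002, 0.057], [-0.057, -0.0, 0.998], [-0.002, -1.0, -0.0]]
ft_force: [0.0, 0.5, -0.6]
finger_gap: 0.0571
```

Request:
arm_command --rows '[0.1, 0, -0.1, 0, 255, 0, 0, 0, 0, 255, 0, 0, 0, 0, 255]'

```text
time: 7.02
position: [0.6286, -0.0037, 0.2056]
tcp_rot: [[0.998, -0.002, 0.056], [-0.056, 0.001, 0.998], [-0.002, -1.0, 0.0]]
ft_force: [-0.9, -0.0, -0.7]
finger_gap: 0.0568
```

Run:
```python
from w import *
o,im=shot('w3'); print(o['time'],np.round(o['position'],4),np.round(o['tcp_rot'],4).tolist(),o['finger_gap'])
k=cams.get_calibration('wrist');T=np.array(k['T_tool_cam']);K=k['mtx']
for d in models.cut_out('wrist','dish_c')[:4]:
    m=d['pixels'].astype(np.uint8); cs,_=cv2.findContours(m,cv2.RETR_EXTERNAL,cv2.CHAIN_APPROX_NONE); c=max(cs,key=cv2.contourArea)
    e=cv2.fitEllipse(c); print(round(d['conf'],2),d['pixel'],cv2.boundingRect(c),np.round(e[0],1),np.round(e[1],1),at('wrist',e[0],.043))
for l in ('drawer_front','drawer_floor','latch_hinge','latch_press'):
    z=dict(drawer_front=.068,drawer_floor=.013,latch_hinge=.086,latch_press=.14)[l]
    for d in models.tip_of('wrist',l)[:2]: print(l,np.round(d['pixel'],1),round(d['conf'],2),at('wrist',d['pixel'],z))
```

```text
7.0167 [ 0.6286 -0.0037  0.2056] [[0.9984, -0.0015, 0.0561], [-0.0561, 0.0006, 0.9984], [-0.0015, -1.0, 0.0005]] 0.05677292490945663
0.71 [355.8, 130.1] (221, 58, 263, 168) [342.6 133.8] [187.2 264.9] [0.55157699 0.01884088 0.043     ]
0.69 [551.0, 171.4] (515, 146, 66, 62) [549.6 175.2] [58.8 64.8] [0.59683982 0.2017999  0.043     ]
0.63 [321.7, 309.7] (255, 245, 135, 132) [321.7 311. ] [131.8 135. ] [ 0.71878729 -0.00829231  0.043     ]
0.61 [313.8, 143.2] (279, 106, 69, 72) [313.2 141.4] [67.3 69.9] [ 0.5565176  -0.00687384  0.043     ]
drawer_front [350.6  59.3] 0.59 [0.49951365 0.02528715 0.068     ]
drawer_floor [343.8 161.7] 0.8 [0.57673117 0.02083904 0.013     ]
latch_hinge [444.5 206.3] 0.72 [0.61196428 0.09389402 0.086     ]
latch_hinge [312.6 141.3] 0.72 [ 0.55740384 -0.00661321  0.086     ]
latch_press [486.2 195.2] 0.77 [0.59617646 0.09993208 0.14      ]
```

View pics/w3.png

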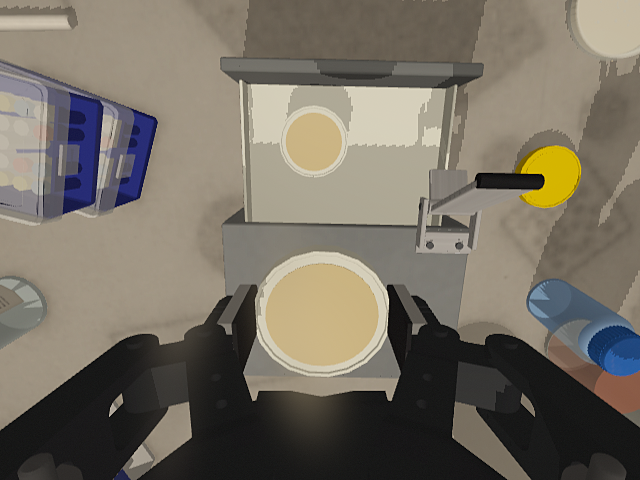

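The drawer stack is at px (313,141), which gives (0.5565, -0.007). I'm moving over it and down to a hover.

Request:
arm_command --rows '[-0.5, 0, -0.05, 0, 255, -0.8, 0, -0.07, 0, 255, -0.8, 0.1, -0.07, 0, 255, -0.6, 0.3, -0.05, 0, 255, -0.23, 0.7, -0.03, 0, 255]'

```text
time: 7.73
position: [0.5549, -0.0065, 0.1808]
tcp_rot: [[0.998, 0.003, 0.055], [-0.055, -0.0, 0.998], [0.003, -1.0, -0.0]]
ft_force: [1.3, -0.6, 0.3]
finger_gap: 0.0567
```

Request:
arm_command --rows '[0, 0.9, 0, 0, 255, 0, 0.9, 0, 0, 255, 0, 0.9, 0, 0, 255, 0, 0.7, 0, 0, 255, 0, 0.4, 0, 0, 255]'

```text
time: 8.15
position: [0.5544, -0.0064, 0.0822]
tcp_rot: [[0.998, -0.002, 0.056], [-0.056, 0.0, 0.998], [-0.002, -1.0, 0.0]]
ft_force: [-0.1, 0.2, -0.6]
finger_gap: 0.0569
```

Request:
arm_command --rows '[0, 0.3, 0, 0, 255, 0, 0, 0, 0, 255, 0, 0, 0, 0, 255]'

```text
time: 8.4
position: [0.5559, -0.0068, 0.077]
tcp_rot: [[0.998, 0.0, 0.056], [-0.056, -0.0, 0.998], [0.0, -1.0, -0.0]]
ft_force: [0.1, -0.6, -0.7]
finger_gap: 0.0574
```

Run:
```python
from w import *
o=get_obs(); print(o['time'],np.round(o['position'],4),o['ft_force'],np.round(o['tcp_rot'],3).tolist())
a=cams.read_camera('top')[200:290,270:390]; b=cams.read_camera('side')[200:290,260:380]
for c in ('top','side'):
    for d in models.cut_out(c,'dish_c')[:6]: print(c,round(d['conf'],2),np.round(d['pixel']), d['pixels'].sum())
im=np.hstack([cv2.resize(v[...,::-1],None,fx=3.3,fy=5 if 0 else 3.3,interpolation=cv2.INTER_CUBIC) for v in (a,b)]); cv2.imwrite('pics/c4.png',im)
```

```text
8.4 [ 0.5559 -0.0068  0.077 ] [ 0.10306622 -0.60497718 -0.66051924] [[0.998, 0.0, 0.056], [-0.056, -0.0, 0.998], [0.0, -1.0, -0.0]]
top 0.66 [164. 323.] 496
top 0.63 [251. 235.] 421
side 0.8 [279. 307.] 558
side 0.79 [322. 250.] 314
side 0.69 [392. 400.] 1298
side 0.62 [274. 257.] 6687
side 0.46 [323. 235.] 184
side 0.45 [324. 258.] 70
```

View pics/c4.png

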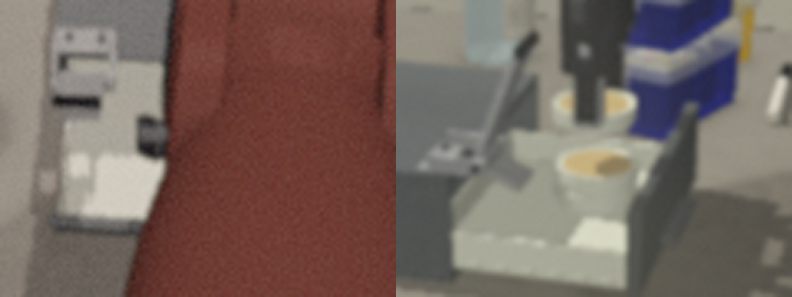

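Side view: the held dish at column 320 lines up with the stack at column 320.6, with a gap of about 29 mm. Lowering.

Request:
arm_command --rows '[0, 0.4, 0, 0, 255, 0, 0.35, 0, 0, 255, 0, 0.2, 0, 0, 255, 0, 0.1, 0, 0, 255, 0, 0, 0, 0, 255]'

```text
time: 9.02
position: [0.5548, -0.0068, 0.0492]
tcp_rot: [[0.998, -0.002, 0.056], [-0.056, 0.0, 0.998], [-0.002, -1.0, 0.0]]
ft_force: [-0.1, 0.2, -0.0]
finger_gap: 0.0575
```

Request:
arm_command --rows '[0, 0.06, 0, 0, 255, 0, 0.04, 0, 0, 255, 0, 0, 0, 0, 255]'

```text
time: 9.27
position: [0.5556, -0.0069, 0.0478]
tcp_rot: [[0.998, 0.0, 0.056], [-0.056, -0.0, 0.998], [0.0, -1.0, -0.0]]
ft_force: [0.0, 0.6, -1.3]
finger_gap: 0.0571
```

Request:
arm_command --rows '[0, 0.04, 0, 0, 255, 0, 0, 0, 0, 255]'

```text
time: 9.43
position: [0.5556, -0.0069, 0.0468]
tcp_rot: [[0.998, 0.0, 0.056], [-0.056, -0.0, 0.998], [0.0, -1.0, -0.0]]
ft_force: [0.3, 0.1, -0.1]
finger_gap: 0.0565
```

Request:
arm_command --rows '[0, 0.03, 0, 0, 255, 0, 0, 0, 0, 255]'

```text
time: 9.6
position: [0.5561, -0.0069, 0.0467]
tcp_rot: [[0.998, 0.001, 0.056], [-0.056, -0.0, 0.998], [0.001, -1.0, -0.0]]
ft_force: [-0.3, 0.2, 4.3]
finger_gap: 0.0567
```

Contact at 4.3 N. Releasing and lifting away.

Request:
arm_command --rows '[0, 0, 0, 0, 70, 0, 0, 0, 0, 50, 0, 0, 0, 0, 20, 0, 0, 0, 0, 0, 0, 0, 0, 0, 0]'

```text
time: 10.02
position: [0.5555, -0.0069, 0.046]
tcp_rot: [[0.998, -0.0, 0.056], [-0.056, 0.0, 0.998], [-0.0, -1.0, 0.0]]
ft_force: [-1.2, -0.9, -0.5]
finger_gap: 0.0854
```

Request:
arm_command --rows '[0, 0, 0, 0, 0, 0, -0.3, 0, 0, 0, 0, -0.6, 0, 0, 0, 0, -0.9, 0, 0, 0, 0, -0.9, 0, 0, 0]'

```text
time: 10.43
position: [0.555, -0.0068, 0.1145]
tcp_rot: [[0.998, -0.001, 0.056], [-0.056, 0.0, 0.998], [-0.001, -1.0, 0.0]]
ft_force: [1.0, -0.1, 0.8]
finger_gap: 0.0854
```

Request:
arm_command --rows '[0, -0.9, 0, 0, 0, 0, -0.9, 0, 0, 0, 0, -0.3, 0, 0, 0, 0, 0, 0, 0, 0, 0, 0, 0, 0, 0]'

```text
time: 10.85
position: [0.5555, -0.0069, 0.1659]
tcp_rot: [[0.998, 0.0, 0.056], [-0.056, -0.0, 0.998], [0.0, -1.0, -0.0]]
ft_force: [-0.1, 0.8, -1.5]
finger_gap: 0.0854
```

Run:
```python
from w import *
o,im=shot('w5'); print(o['time'],np.round(o['position'],4),o['finger_gap'])
for d in models.cut_out('wrist','dish_c')[:4]:
    m=d['pixels'].astype(np.uint8); cs,_=cv2.findContours(m,cv2.RETR_EXTERNAL,cv2.CHAIN_APPROX_NONE); c=max(cs,key=cv2.contourArea)
    e=cv2.fitEllipse(c); print(round(d['conf'],2),d['pixel'],cv2.boundingRect(c),np.round(e[0],1),np.round(e[1],1),at('wrist',e[0],.058))
for l,z in dict(drawer_front=.068,latch_hinge=.086).items():
    for d in models.tip_of('wrist',l)[:2]: print(l,np.round(d['pixel'],1),round(d['conf'],2),at('wrist',d['pixel'],z))
b=cams.read_camera('side')[200:290,260:380]
im2=np.hstack([cv2.resize(im[...,::-1],(480,360)),cv2.resize(b[...,::-1],(320,360),interpolation=cv2.INTER_CUBIC)[:, :]]) if 0 else np.hstack([cv2.resize(im[...,::-1],(400,300)),cv2.resize(b[...,::-1],(400,300),interpolation=cv2.INTER_CUBIC)])
cv2.imwrite('pics/c5.png',im2)
```

```text
10.85 [ 0.5555 -0.0069  0.1659] 0.08541391578541273
0.93 [568.0, 257.8] (532, 229, 74, 63) [568.4 259.4] [60.6 72.7] [0.58228908 0.18353871 0.058     ]
0.84 [319.0, 242.8] (283, 203, 77, 76) [321.4 240.9] [75.  75.7] [ 0.55668249 -0.00751495  0.058     ]
0.53 [318.0, 204.2] (290, 197, 57, 22) [318.9 233.1] [65.7 71.7] [ 0.55045687 -0.00908677  0.058     ]
0.48 [307.7, 195.2] (304, 197, 10, 5) [308.8 198.7] [1.3 9. ] [ 0.52379157 -0.015056    0.058     ]
drawer_front [365.2 161.4] 0.75 [0.49867824 0.02600502 0.068     ]
latch_hinge [469.5 311.6] 0.8 [0.60765718 0.09658163 0.086     ]
```

View pics/c5.png

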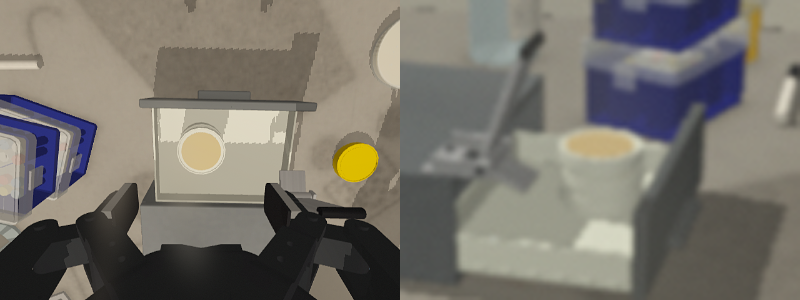

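Dish_c lies at (0.5567, -0.0075), within 1 mm of the pile. Now I close the fingers, go in front of the panel and down.

Request:
arm_command --rows '[-0.6, 0, 0.1, 0, 255, -0.9, 0, 0.1, 0, 255, -0.9, 0, 0.1, 0, 255, -0.9, 0, 0.1, 0, 255, -0.6, 0, 0.1, 0, 255]'

```text
time: 11.52
position: [0.4564, 0.0114, 0.1653]
tcp_rot: [[0.998, -0.002, 0.056], [-0.056, 0.0, 0.998], [-0.002, -1.0, 0.0]]
ft_force: [0.6, -0.2, -0.6]
finger_gap: 0.0258
```

Request:
arm_command --rows '[-0.16, 0.6, 0.03, 0, 255, 0, 1, 0, 0, 255, 0, 1, 0, 0, 255, 0, 1, 0, 0, 255, 0, 0.8, 0, 0, 255]'

```text
time: 11.93
position: [0.454, 0.0121, 0.0542]
tcp_rot: [[0.998, -0.001, 0.056], [-0.056, 0.0, 0.998], [-0.001, -1.0, 0.0]]
ft_force: [0.7, 0.7, -0.4]
finger_gap: 0.0001
```

Request:
arm_command --rows '[0, 0.4, 0, 0, 255, 0, 0.16, 0, 0, 255, 0.2, 0, 0, 0, 255, 0.2, 0, 0, 0, 255, 0.1, 0, 0, 0, 255]'

```text
time: 12.35
position: [0.4693, 0.0111, 0.0429]
tcp_rot: [[0.998, 0.002, 0.056], [-0.056, -0.0, 0.998], [0.002, -1.0, -0.0]]
ft_force: [0.6, -0.1, 0.0]
finger_gap: 0.0
```

Request:
arm_command --rows '[0.1, 0, 0, 0, 255, 0.1, 0, 0, 0, 255, 0.08, 0, 0, 0, 255, 0.08, 0, 0, 0, 255, 0.08, 0, 0, 0, 255]'

```text
time: 12.77
position: [0.4787, 0.0107, 0.0422]
tcp_rot: [[0.998, 0.0, 0.056], [-0.056, -0.0, 0.998], [0.0, -1.0, 0.0]]
ft_force: [-0.5, 0.0, 0.9]
finger_gap: 0.0003
```

Request:
arm_command --rows '[0.08, 0, 0, 0, 255, 0.08, 0, 0, 0, 255, 0.08, 0, 0, 0, 255, 0.08, 0, 0, 0, 255, 0.08, 0, 0, 0, 255]'

```text
time: 13.18
position: [0.4882, 0.0102, 0.042]
tcp_rot: [[0.998, -0.001, 0.056], [-0.056, -0.0, 0.998], [-0.001, -1.0, -0.0]]
ft_force: [-2.1, -0.6, 0.6]
finger_gap: -0.0002
```

Request:
arm_command --rows '[0.09, 0, 0, 0, 255, 0.1, 0, 0, 0, 255, 0.11, 0, 0, 0, 255, 0.12, 0, 0, 0, 255, 0.13, 0, 0, 0, 255]'

```text
time: 13.6
position: [0.5022, 0.0093, 0.042]
tcp_rot: [[0.998, -0.0, 0.056], [-0.056, -0.0, 0.998], [-0.0, -1.0, -0.0]]
ft_force: [-2.3, -1.5, -0.9]
finger_gap: 0.0
```

Request:
arm_command --rows '[0.13, 0, 0, 0, 255, 0.13, 0, 0, 0, 255, 0.13, 0, 0, 0, 255, 0.13, 0, 0, 0, 255, 0.13, 0, 0, 0, 255]'

```text
time: 14.02
position: [0.5187, 0.0084, 0.042]
tcp_rot: [[0.998, 0.0, 0.056], [-0.056, 0.0, 0.998], [0.0, -1.0, 0.0]]
ft_force: [-0.8, -0.6, -0.3]
finger_gap: 0.0001
```

Request:
arm_command --rows '[0.13, 0, 0, 0, 255, 0.13, 0, 0, 0, 255, 0.13, 0, 0, 0, 255, 0.13, 0, 0, 0, 255, 0.13, 0, 0, 0, 255]'

```text
time: 14.43
position: [0.5349, 0.0075, 0.0421]
tcp_rot: [[0.998, 0.0, 0.056], [-0.056, -0.0, 0.998], [0.0, -1.0, -0.0]]
ft_force: [-0.7, -1.4, 0.1]
finger_gap: -0.0
```

Request:
arm_command --rows '[0.13, 0, 0, 0, 255, 0.13, 0, 0, 0, 255, 0.13, 0, 0, 0, 255, 0.13, 0, 0, 0, 255, 0.13, 0, 0, 0, 255]'

```text
time: 14.85
position: [0.5511, 0.0066, 0.0421]
tcp_rot: [[0.998, 0.0, 0.056], [-0.056, 0.0, 0.998], [0.0, -1.0, 0.0]]
ft_force: [-0.8, -1.0, 0.1]
finger_gap: -0.0002
```

Request:
arm_command --rows '[0.13, 0, 0, 0, 255, 0.13, 0, 0, 0, 255, 0.13, 0, 0, 0, 255, 0.13, 0, 0, 0, 255, 0.13, 0, 0, 0, 255]'

```text
time: 15.27
position: [0.5673, 0.0057, 0.042]
tcp_rot: [[0.998, -0.0, 0.056], [-0.056, -0.0, 0.998], [-0.0, -1.0, -0.0]]
ft_force: [-0.9, -0.6, 0.8]
finger_gap: 0.0001
```

Request:
arm_command --rows '[0.13, 0, 0, 0, 255, 0.13, 0, 0, 0, 255, 0.13, 0, 0, 0, 255, 0.12, 0, 0, 0, 255, 0.11, 0, 0, 0, 255]'

```text
time: 15.68
position: [0.5829, 0.0049, 0.042]
tcp_rot: [[0.998, 0.0, 0.056], [-0.056, 0.0, 0.998], [0.0, -1.0, 0.0]]
ft_force: [-1.2, -1.0, 0.5]
finger_gap: -0.0002
```

Request:
arm_command --rows '[0.1, 0, 0, 0, 255, 0.1, 0, 0, 0, 255, 0.09, 0, 0, 0, 255, 0.08, 0, 0, 0, 255, 0.07, 0, 0, 0, 255]'

```text
time: 16.1
position: [0.5937, 0.0043, 0.042]
tcp_rot: [[0.998, -0.0, 0.056], [-0.056, -0.0, 0.998], [-0.0, -1.0, -0.0]]
ft_force: [-0.9, -1.0, 0.4]
finger_gap: 0.0002
```

Request:
arm_command --rows '[0.06, 0, 0, 0, 255, 0.06, 0, 0, 0, 255, 0.06, 0, 0, 0, 255, 0.06, 0, 0, 0, 255, 0.06, 0, 0, 0, 255]'

```text
time: 16.52
position: [0.6011, 0.0038, 0.0421]
tcp_rot: [[0.998, -0.0, 0.056], [-0.056, -0.0, 0.998], [-0.0, -1.0, -0.0]]
ft_force: [-2.7, -0.9, -0.5]
finger_gap: -0.0001
```

Request:
arm_command --rows '[0.05, 0, 0, 0, 255, 0.05, 0, 0, 0, 255, 0.05, 0, 0, 0, 255, 0.05, 0, 0, 0, 255]'

```text
time: 16.85
position: [0.6019, 0.0038, 0.0415]
tcp_rot: [[0.998, -0.008, 0.056], [-0.056, 0.0, 0.998], [-0.008, -1.0, -0.0]]
ft_force: [-19.7, -0.8, 12.4]
finger_gap: -0.0001
```

Request:
arm_command --rows '[0.04, 0, 0, 0, 255, 0.04, 0, 0, 0, 255, 0.04, 0, 0, 0, 255]'

```text
time: 17.1
position: [0.6018, 0.0038, 0.0412]
tcp_rot: [[0.998, -0.013, 0.056], [-0.056, 0.0, 0.998], [-0.013, -1.0, -0.001]]
ft_force: [-30.7, -0.9, 24.0]
finger_gap: -0.0
```

Hard stop at TCP x = 0.602 after about 115 mm of travel. Backing off, rising and looking.

Request:
arm_command --rows '[-0.15, 0, 0, 0, 255, -0.2, 0, 0, 0, 255, -0.5, 0, 0, 0, 255, -0.8, -0.3, 0, 0, 255, -0.8, -0.8, 0, 0, 255]'

```text
time: 17.52
position: [0.5463, 0.0071, 0.0679]
tcp_rot: [[0.998, -0.002, 0.056], [-0.056, 0.001, 0.998], [-0.002, -1.0, 0.001]]
ft_force: [-1.6, -0.7, -0.2]
finger_gap: 0.0002
```

Request:
arm_command --rows '[-0.3, -1, 0, 0, 255, 0, -1, 0, 0, 255, 0, -1, 0, 0, 255, 0, -1, 0, 0, 255, 0, -1, 0, 0, 255]'

```text
time: 17.93
position: [0.5409, 0.0074, 0.1963]
tcp_rot: [[0.998, 0.002, 0.056], [-0.056, 0.0, 0.998], [0.002, -1.0, 0.0]]
ft_force: [0.4, 1.3, 0.3]
finger_gap: -0.0
```

Request:
arm_command --rows '[0, -0.6, 0, 0, 255, 0, 0, 0, 0, 255, 0, 0, 0, 0, 255]'

```text
time: 18.18
position: [0.5414, 0.0073, 0.2103]
tcp_rot: [[0.998, 0.003, 0.056], [-0.056, -0.0, 0.998], [0.003, -1.0, 0.0]]
ft_force: [-0.9, -0.5, -0.7]
finger_gap: -0.0001
```

Run:
```python
from w import *
o,im=shot('w6'); print(o['time'],np.round(o['position'],4),o['finger_gap'])
for l,z in dict(drawer_front=.068,latch_hinge=.086,latch_press=.14).items():
    for d in models.tip_of('wrist',l)[:2]: print(l,np.round(d['pixel'],1),round(d['conf'],2),at('wrist',d['pixel'],z))
b=cams.read_camera('side')[200:290,240:360]
S={l:models.tip_of('side',l)[:2] for l in ('latch_hinge','latch_press')}
print({l:[(np.round(d['pixel'],1).tolist(),round(d['conf'],2)) for d in v] for l,v in S.items()})
# predicted latch projections for axis yaw -3.2
ax=np.array([.9984,-.056,0]); H=np.array([.610,.0965,.086])
for a in (1.05,1.15,1.25):
    P=H-ax*60e-3*np.cos(a)+np.array([0,0,.06*np.sin(a)]); print(a,proj('wrist',P),proj('side',P))
im2=np.hstack([cv2.resize(im[...,::-1],(400,300)),cv2.resize(b[...,::-1],(400,300),interpolation=cv2.INTER_CUBIC)])
cv2.imwrite('pics/c6.png',im2)
```

```text
18.1833 [0.5414 0.0073 0.2103] -0.00011170631005583633
drawer_front [337.3 304.3] 0.81 [0.61272571 0.01733757 0.068     ]
latch_hinge [430.  302.6] 0.55 [0.60621899 0.0963154  0.086     ]
latch_press [460.3 323.4] 0.76 [0.5959212  0.10025525 0.14      ]
{'latch_hinge': [], 'latch_press': [([295.8, 224.6], 0.72)]}
1.05 [457.22172747 301.05845729] [301.96946802 224.82117807]
1.15 [457.92606667 309.9449662 ] [299.46715466 223.36973186]
1.25 [458.28515933 318.85502374] [296.85462796 222.15915859]
```

View pics/c6.png

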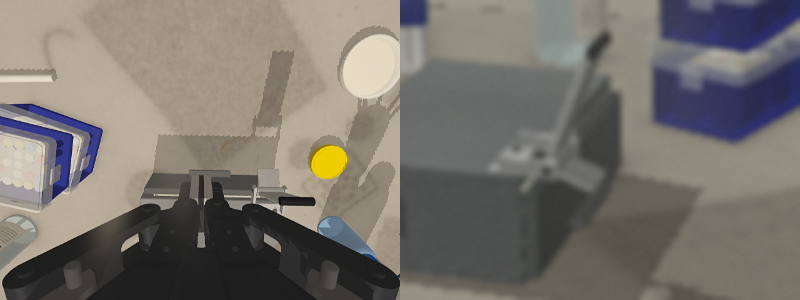

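The drawer is home (front at 0.613, pile inside) and the latch is raised, handle at about (0.594, 0.100, 0.14). I'm taking the closed fingertips behind the handle and swinging it down along its arc.

Request:
arm_command --rows '[0.4, 0, 0.5, 0, 255, 0.8, 0, 0.9, 0, 255, 0.8, 0, 0.9, 0, 255, 0.8, 0, 0.9, 0, 255, 0.53, 0, 0.66, 0, 255]'

```text
time: 18.95
position: [0.6302, 0.1006, 0.2089]
tcp_rot: [[0.998, 0.0, 0.056], [-0.056, 0.0, 0.998], [0.0, -1.0, 0.0]]
ft_force: [0.6, -0.5, -0.5]
finger_gap: -0.0004
```

Request:
arm_command --rows '[0, 0.4, 0, 0, 255, 0, 0.8, 0, 0, 255, 0, 0.8, 0, 0, 255, 0, 0.5, 0, 0, 255, 0, 0.16, 0, 0, 255]'

```text
time: 19.37
position: [0.6268, 0.0985, 0.14]
tcp_rot: [[0.998, -0.005, 0.056], [-0.056, -0.0, 0.998], [-0.005, -1.0, -0.001]]
ft_force: [1.0, 0.3, 0.1]
finger_gap: -0.0002
```

Request:
arm_command --rows '[0, 0, 0, 0, 255, -0.2, 0, 0, 0, 255, -0.2, 0, 0, 0, 255, -0.2, 0, 0, 0, 255, -0.2, 0, 0, 0, 255]'

```text
time: 19.78
position: [0.6086, 0.1001, 0.1439]
tcp_rot: [[0.998, 0.001, 0.056], [-0.056, 0.0, 0.998], [0.001, -1.0, 0.0]]
ft_force: [0.9, 0.9, 0.1]
finger_gap: 0.0002
```

Request:
arm_command --rows '[-0.2, 0, 0, 0, 255, -0.22, 0.09, 0, 0, 255, -0.22, 0.09, 0, 0, 255, -0.2, 0.13, 0, 0, 255, -0.2, 0.13, 0, 0, 255]'

```text
time: 20.2
position: [0.5825, 0.1017, 0.1319]
tcp_rot: [[0.998, 0.0, 0.056], [-0.056, 0.0, 0.998], [0.0, -1.0, 0.0]]
ft_force: [1.9, -0.2, 1.2]
finger_gap: -0.0
```

Request:
arm_command --rows '[-0.17, 0.17, 0, 0, 255, -0.17, 0.17, 0, 0, 255, -0.13, 0.2, 0, 0, 255, -0.13, 0.2, 0, 0, 255, 0, 0, 0, 0, 255]'

```text
time: 20.62
position: [0.5665, 0.1023, 0.1122]
tcp_rot: [[0.998, -0.002, 0.056], [-0.056, -0.0, 0.998], [-0.002, -1.0, -0.0]]
ft_force: [-0.1, 0.4, 0.2]
finger_gap: 0.0002
```

Request:
arm_command --rows '[-0.09, 0.22, 0, 0, 255, -0.09, 0.22, 0, 0, 255, -0.04, 0.22, 0, 0, 255, -0.04, 0.2, 0, 0, 255, 0, 0, 0, 0, 255]'

```text
time: 21.03
position: [0.5612, 0.1026, 0.0912]
tcp_rot: [[0.998, -0.0, 0.056], [-0.056, -0.0, 0.998], [-0.0, -1.0, -0.0]]
ft_force: [-0.4, 0.2, -1.3]
finger_gap: 0.0001
```

Request:
arm_command --rows '[0, 0.06, 0, 0, 255, 0, 0.06, 0, 0, 255, 0, 0, 0, 0, 255]'

```text
time: 21.28
position: [0.5613, 0.1027, 0.0906]
tcp_rot: [[0.998, 0.0, 0.056], [-0.056, -0.0, 0.998], [0.0, -1.0, -0.0]]
ft_force: [-7.0, -0.1, 20.8]
finger_gap: -0.0002
```

Request:
arm_command --rows '[0, 0.06, 0, 0, 255, 0, 0.06, 0, 0, 255, 0, 0, 0, 0, 255]'

```text
time: 21.53
position: [0.5614, 0.1027, 0.09]
tcp_rot: [[0.998, 0.002, 0.056], [-0.056, -0.0, 0.998], [0.002, -1.0, -0.0]]
ft_force: [-16.4, -1.8, 48.3]
finger_gap: 0.0002
```

The latch is on its stop (z = 0.090, 48 N). Lifting away, then checking.

Request:
arm_command --rows '[0, -0.2, 0, 0, 255, 0, -0.4, 0, 0, 255, 0, -0.8, 0, 0, 255, 0, -1, 0, 0, 255, 0, -1, 0, 0, 255]'

```text
time: 21.95
position: [0.5607, 0.1026, 0.1715]
tcp_rot: [[0.998, -0.002, 0.056], [-0.056, -0.0, 0.998], [-0.002, -1.0, -0.0]]
ft_force: [1.2, 0.7, 0.5]
finger_gap: -0.0004
```

Request:
arm_command --rows '[-0.8, -0.6, 0.6, 0, 255, -1, 0, 1, 0, 255, -1, 0, 1, 0, 255, -1, 0, 1, 0, 255, -0.4, 0, 0.4, 0, 255]'

```text
time: 22.37
position: [0.4591, 0.2106, 0.186]
tcp_rot: [[0.999, -0.002, 0.054], [-0.054, 0.001, 0.999], [-0.002, -1.0, 0.0]]
ft_force: [0.9, 0.0, -0.0]
finger_gap: 0.0002
```

Request:
arm_command --rows '[0, 0, 0, 0, 255, 0, 0, 0, 0, 255]'

```text
time: 22.53
position: [0.462, 0.2088, 0.1862]
tcp_rot: [[0.999, 0.0, 0.054], [-0.054, -0.0, 0.999], [0.0, -1.0, -0.0]]
ft_force: [-0.7, -0.5, -0.6]
finger_gap: -0.0001
```

Run:
```python
from w import *
o=get_obs(); print(o['time'],np.round(o['position'],4),np.round(o['ft_force'],1))
t=cams.read_camera('top'); s=cams.read_camera('side')
def f(c,l,z):
    r=models.tip_of(c,l)[:1]; 
    for d in r: print(c,l,np.round(d['pixel'],1),round(d['conf'],2),np.round(at(c,d['pixel'],z),4))
for l,z in (('drawer_front',.068),('latch_hinge',.086),('latch_press',.091),('marker',0),('petri_big',0),('tape_roll',0),('wash_bottle',0)):
    f('top',l,z); f('side',l,z)
im=np.hstack([cv2.resize(t[140:320,140:380][...,::-1],(400,300),interpolation=cv2.INTER_CUBIC),cv2.resize(s[200:290,240:360][...,::-1],(400,300),interpolation=cv2.INTER_CUBIC)])
cv2.imwrite('pics/c7.png',im)
```

```text
22.5333 [0.462  0.2088 0.1862] [-0.7 -0.5 -0.6]
top drawer_front [328.2 223.7] 0.8 [0.6144 0.0159 0.068 ]
side drawer_front [294.3 241.5] 0.82 [0.615  0.0206 0.068 ]
top latch_hinge [294.7 226.7] 0.58 [0.6062 0.0977 0.086 ]
side latch_hinge [285.9 246.8] 0.92 [0.6155 0.0979 0.086 ]
top latch_press [293.9 247.6] 0.96 [0.555  0.1006 0.091 ]
side latch_press [316.6 251.7] 0.78 [0.5447 0.1234 0.091 ]
top marker [444.5 295.7] 0.61 [ 0.4319 -0.2787  0.    ]
side marker [372.6 228. ] 0.66 [ 0.4506 -0.2952  0.    ]
side petri_big [350.1 333.9] 0.92 [0.4572 0.2704 0.    ]
side tape_roll [306.1 404.3] 0.93 [0.4996 0.4579 0.    ]
top wash_bottle [238.3 182.6] 0.83 [0.7408 0.2459 0.    ]
side wash_bottle [206.3 309.3] 0.6 [0.7435 0.2378 0.    ]
```

View pics/c7.png

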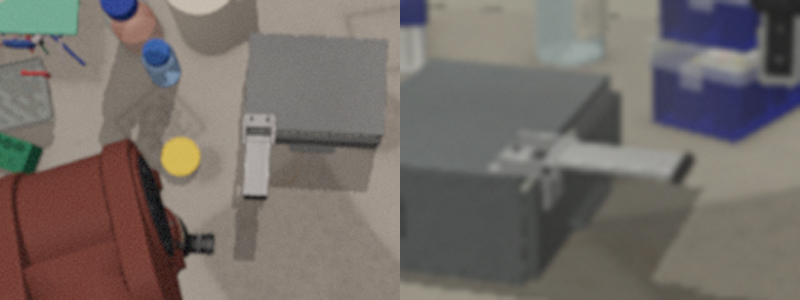

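Both views show the drawer shut, the handle level with its hook in front of the panel, and the robot clear. Handing in.

```bash
python3 -c "
from plant import ticket
print(ticket.hand_in())"
```

```text
the job is handed in; nothing more can be done
None
```

The incubator is loaded and closed, and the job is handed in at about 23 s of the 64 s allowed.

- **Dish:** I set the white, cream-disc dish on the two in the drawer and left the yellow look-alikes alone. The wrist camera then put it within about 1 mm of the pile measured beforehand.
- **Drawer:** I pushed it slowly, at up to about 40 mm/s, for about 115 mm until it met a hard stop at about 31 N along the push. Afterwards the cameras put the front panel at x ≈ 0.613–0.615 m.
- **Latch:** I swung the handle down to its stop, ending with the fingertips pressing at about 48 N. The top and side views show it level, with its hook in front of the panel.

**Checks that fell short:**
- The pile could not be seen once the drawer was shut, so that it stayed square rests on the slow push and the low forces until the end stop.
- The side camera's latch-press point was about 2.5 cm off the top camera's, though both pictures clearly show the handle down.
- The marker, big dish, tape roll and wash bottle read within about 1–2 cm of their first readings where a camera found them, which is within the networks' scatter. The arm hid the big dish and tape roll from the top camera, so only the side view confirms those two.

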